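Wind down the cheese press

ROBOT

A 6-joint arm with a two-finger parallel gripper is mounted at the origin on the work surface. World frame = base frame: x ahead of the robot, y to its left, z up, the work surface at z = 0. Lengths are in m, angles in rad, forces in N, time in s.
With the tool pointing down it reaches from about 0.35 to 0.975 m from the base axis. Payload 4.9 kg.
Tool frame: the origin (TCP) lies on the mounting face of the last link; the fingertips stand 173 mm ahead of it and the grasp point (between the pads) lies 155 mm ahead of it; z points along the fingers, y is the direction in which the jaws open and shut (so a half turn about z gives the same grasp; the last joint's range is limited). The gripper opens to 85 mm and grips with 20 to 120 N. Pads are 22 mm wide; open, the fingers measure 114 mm over their backs; the gripper's body (76 mm by 85 mm) begins 54 mm behind the grasp point. The pads swing forward as they close: fully open they stand 13 mm farther back than shut.
Start: joints at [1.226, 0.053, 1.613, -0, 1.476, -0.119], TCP at [0.14, 0.609, 0.405] pointing down, gripper open.
Joint ranges: [-3.01, 3.01], [-1.01, 2.22], [0.06, 2.58], [-1.02, 4.17], [0.09, 2.62], [-3.14, 3.14]. Speed limits (rad/s): [2.57, 2.57, 3.14, 3.14, 3.14, 3.14].

INTERFACE

Orientations are given as a unit quaternion [w, x, y, z].
In Python, from plant import manip gives the robot as it stands.
- The arm moves only by the tool play_rows, never from a script. Its argument "increments" is a list of rows, each an object with "offset": the shift along the tool's x, y, z in mm, a list of three; "twist": the turn about the tool's z in rad; "grip": the opening, from 0 (shut) to 1 (fully open). In form: [{"offset": [dx, dy, dz], "twist": twist, "grip": grip}, ...]. A call has 1 to 5 rows; each row is the pose to reach, as a shift and turn from the pose commanded when the call began, along the tool's axes at that moment; what a row does not reach only later rows make up. A row lasts 1/12 s, in which the tool goes at most 41.7 mm and 7.16 degrees, less where a joint would pass 70% of its speed; a pose out of reach is approached as far as the arm can. A call with a gripper value outside its range is refused whole. The fingers move at their own pace and stop on an object; the grip force is fixed at half the most. Time passes only in rows, so rows that repeat a pose let the fingers close. It gives the time, the measured TCP pose, the force and the opening at its end, in the units of the state.
- manip.state(): the state, without advancing time (a new reading comes with each control period).
- manip.grab_frame(name): name is "scene" or "top" or "wrist"; returns the picture (420x560x3 uint8, blue, green, red); there is no depth.
- manip.get_calibration(name): a dict with "fx", "fy", "cx", "cy" (pixels), "k1" (the pictures are not rectified: a ray, as slopes to the right and down, at radius r is drawn at 1 + k1 r^2 times it, then the intrinsics apply), "T" (4x4, takes a point from camera to world coordinates). Camera axes: x right, y down, z forward; pixel columns grow to the right and rows downward; lengths in m; the calibration is good to about 2 mm. A picture is of the moment at which its call begins: read the wrist's pose just before it. get_calibration takes no time and is no camera call; for the wrist camera it gives the pose at the moment of the call.
- manip.job_done(): hands the job in, once; it reports no verdict.
Trained networks look in the newest picture that a camera, given by its name, has taken for a name from the list of things; names that differ only in an ending like _2 or _b are one class to them, and where a whole thing is asked for, a point or a joint stands for the part that bears it (a point fixed in the world has none). Each returns a list of dicts, best first, with "p" (0 to 1); they miss things now and then, are a little off and sometimes report something else, mostly with a low value. They report only what shows in the picture. A call takes as long as a camera call.
- manip.boxes_of(query, camera): "xyz" ([x, y, z] in m, in the coordinates of the camera as it stood for that picture, good to about 4 mm: the middle of the surface that is visible of it).
- manip.tip_of(query, camera): "xyz" ([x, y, z] in m, in the coordinates of the camera as it stood for that picture, good to about 4 mm: a listed point, or the origin of a listed thing).
The state is a dict: "time": time; "joint_pos": joint angles; "joint_vel": joint speeds; "joint_efforts": joint torques, N m; "tool_pos": TCP position; "tool_rot": TCP orientation; "contact_force": force on the tool from outside, world axes, zero at the start; "ft_torque": the same for the moment, N m; "gripper_width": opening from 0.0 (shut) to 1.0 (fully open).
Only numpy, scipy, OpenCV 4.12 (cv2) and the standard library are available. Lean on these libraries where they do the work, as an engineer would, in place of code of your own. Each camera call takes 0.05 s, during which the arm holds its last target. There are 200 camera calls.

TASK

Wind the wing screw of the little cheese press clockwise (seen from above) with repeated strokes of a fingertip against its wings, until the white plate sits on the cheese and the screw stops; push it round without forcing it, then draw clear. Do not pinch or grip the screw, and leave the jar, cup, tools and cheeses standing around it where they are.

Things in the scene. Friction and masses are not known exactly. Their poses are not given: they have to be found in the camera images.
- press: Cheese press, fixed: white base 180 x 210 x 22 mm with a yellow cheese, a steel column and a grey arm that holds the upright screw. Origin: on the table, under the screw's axis; z up, +y points from that axis to the column. The arm's top is 151 mm above the table, below the wings.
- column_top (a point): Top of the press's column (40 x 40 mm, upright), 287 mm above the table and so higher than the wings; its near face is 70 mm from the screw's axis, on the press's +y side (a clamp collar at the arm's height comes to 62 mm). It keeps a hand from going all the way round the screw; the press's -y half and both x sides are open.
- wing_centre (a point): On the screw's axis, half-way up the wings; turns and sinks with the screw. z up; x points along the red-tipped wing, -x along the plain blue one. Each wing is an upright blade 7 mm thick and 28 mm tall (14 mm above and below this point), reaching 45 mm from the axis. The hub is a steel cylinder 20 mm across, from 18 mm below to 12 mm above this point.
- wing_screw (a joint): Turn of the screw in rad, growing clockwise seen from above. 0: plate 20 mm above the cheese; 15.71: plate on the cheese, the stop. A turn sinks plate and wings by 8 mm. Starts between 4 and 9. Turns easily (0.04 N m, about 1 N at the wing) and stays where left; the wings sit on it by a spring of 1.2 N m per rad, so at the stop they yield a little and spring back.
- honey_jar: Bystander, leave alone: amber glass honey jar with white cap, 56 mm across, 85 mm tall. Origin: centre of its underside.
- small_cheese: Bystander, leave alone: small brown-yellow cheese wheel, 80 mm across, 45 mm tall. Origin: centre of its underside.
- tasting_cup: Bystander, leave alone: clear plastic cup, 60 mm across, 65 mm tall. Origin: centre of its underside.
- spatula: Bystander, leave alone: spatula lying flat, 250 mm long, wooden handle, steel blade 65 mm wide. Origin: centre of its underside.
- cheese_block: Bystander, leave alone: pale cheese block 100 x 60 x 50 mm. Origin: centre of its underside.
- cheese_ball: Bystander, leave alone: yellow cheese wheel, 110 mm across, 65 mm tall. Origin: centre of its underside.
- brush: Bystander, leave alone: brush lying flat, 200 mm long, wooden handle. Origin: centre of its underside.

How it is judged:
At the end, for the whole second after the job is handed in: The wing screw is at its stop, the plate on the cheese: no more than 0.5 rad (30 degrees) of turning short of 15.71 rad, and still; every bystander within 20 mm of where it stood (value of joint wing_screw above 15.208 rad and velocity of joint wing_screw between -0.1 and 0.1 rad/s and distance of each of honey_jar, small_cheese, tasting_cup, spatula, cheese_block, cheese_ball, brush from where it was at the start of the episode below 0.02 m); the robot touches nothing.
It fails at once if the wing screw is pinched: a wing is pressed on both of its faces at once (over 3 N each) ((contact force between the fingers and wing_head_c0 above 3 N and contact force between the fingers and wing_head_c1 above 3 N) or (contact force between the fingers and wing_head_c2 above 3 N and contact force between the fingers and wing_head_c3 above 3 N)).
It fails at once if the hub is gripped or pressed hard (over 18 N) (contact force between the fingers and wing_screw_c0 above 18 N).
It fails at once if the wing screw is forced: the robot presses on it with more than 30 N (contact force between any of the fingers, the arm and wing_screw above 30 N).
It fails at once if a bystander (jar, cup, tool or cheese) is shoved or lifted more than 20 mm from its place (distance of any of honey_jar, small_cheese, tasting_cup, spatula, cheese_block, cheese_ball, brush from where it was at the start of the episode above 0.02 m).
It also fails if it takes over 64 s, if anything falls off the work surface, if the arm or the gripper's body presses on something with over 40 N, if the wrist force passes 120 N, or if a joint passes its speed limit or range.

## Working session

There is one attempt and no reset: what is moved stays moved. The work goes in short steps, Python scripts to look and compute and a tool call to move; the robot and the scene stay as the last step left them, time stands still between calls to the robot, and variables do not carry over. Pictures are saved under pics/ and viewed, about 8 in all and at most 12, crops included, and the job is handed in when it is done.

Besides the shell and the picture viewer there is one more tool, called as name([rows], argument=value, ...), one row to a line, values as JSON. play_rows: Moves the arm, as the interface text tells. Its arguments: {"type":"object","properties":{"increments":{"type":"array"}},"required":["increments"]}

```bash
mkdir -p pics
cat > h.py <<'E'
from plant import manip
import numpy as np, cv2
def loc(q,cam,f='tip_of',n=2):
    T=np.array(manip.get_calibration(cam)['T'])
    return [(round(d['p'],2),(T[:3,:3]@np.array(d['xyz'])+T[:3,3]).round(4).tolist()) for d in getattr(manip,f)(q,cam)[:n]]
E
python3 - <<'E'
from h import *
s=manip.state();print(s['time'],s['tool_pos'],s['tool_rot'],s['gripper_width'])
a=manip.grab_frame('scene');b=manip.grab_frame('top')
cv2.imwrite('pics/a.png',a);cv2.imwrite('pics/b.png',b)
for c in('scene','top'):
    for q in('wing_centre','column_top','press'):print(c,q,loc(q,c))
for q in('honey_jar','small_cheese','tasting_cup','spatula','cheese_block','cheese_ball','brush'):print(q,loc(q,'top',n=1))
print(manip.tip_of('wing_centre','top')[0].keys(),manip.state()['time'])
E
```

```text
0.0 [0.13984983 0.60887739 0.40348257] [-2.15776330e-04  1.12662423e-01  9.93632822e-01 -9.72917148e-04] 1.0009481720785685
scene wing_centre [(0.74, [0.4452, 0.224, 0.003]), (0.45, [0.599, 0.0672, 0.1879])]
scene column_top [(0.63, [0.5731, 0.152, 0.2906])]
scene press [(0.97, [0.5965, 0.0665, 0.0045])]
top wing_centre [(0.57, [0.5955, 0.0686, 0.1883])]
top column_top [(0.23, [0.5965, 0.0649, 0.0004])]
top press [(0.56, [0.5961, 0.0682, -0.0027])]
honey_jar [(0.62, [0.6457, -0.1081, 0.0025])]
small_cheese [(0.76, [0.7199, -0.0608, 0.0047])]
tasting_cup [(0.58, [0.444, 0.2216, 0.0005])]
spatula [(0.8, [0.7206, 0.1557, -0.0007])]
cheese_block [(0.91, [0.3248, -0.4947, 0.0039])]
cheese_ball [(0.82, [0.4299, 0.4625, 0.0008])]
brush [(0.56, [0.3787, -0.3729, 0.0015])]
dict_keys(['xyz', 'p']) 0.8
```

View pics/a.png

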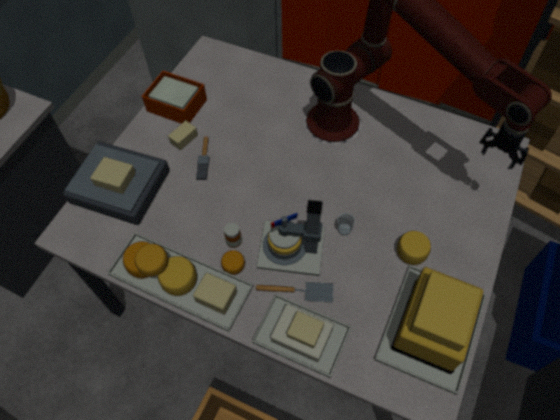

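View pics/b.png

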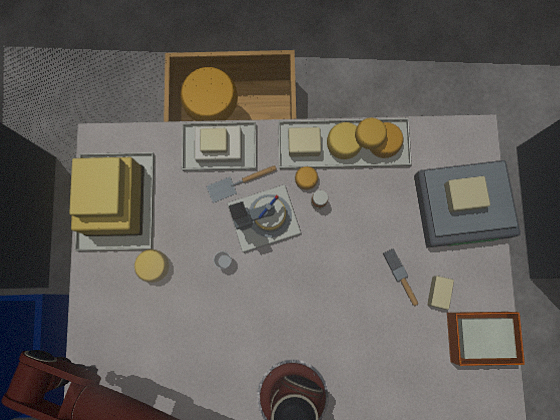

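The scene view shows the press near (290,235), with its column at (315,215). In the top view the press is at (265,215), the column is to the left at (240,212), and the wing runs from (252,219) to the red tip at (278,198). I'll get the wing azimuth by colour.

```bash
cat >> h.py <<'E'
def pix2plane(uv,cam,z):
    c=manip.get_calibration(cam);T=np.array(c['T'])
    d=(np.array(uv,float).reshape(-1,2)-[c['cx'],c['cy']])/[c['fx'],c['fy']]
    u=d.copy()
    for _ in range(8): u=d/(1+c['k1']*(u**2).sum(1,keepdims=True))
    r=np.c_[u,np.ones(len(u))]@T[:3,:3].T
    return T[:3,3]+r*((z-T[2,3])/r[:,2])[:,None]
AX=np.array([0.5965,0.0675])
def wing(img,cam='top',z=0.2,rad=.06):
    h=cv2.cvtColor(img,cv2.COLOR_BGR2HSV);out={}
    for n,m in(('red',((h[...,0]<8)|(h[...,0]>165))&(h[...,1]>120)&(h[...,2]>60)),('blue',(abs(h[...,0].astype(int)-115)<15)&(h[...,1]>110)&(h[...,2]>50))):
        v,u=np.nonzero(m)
        if len(u)==0: out[n]=None;continue
        P=pix2plane(np.c_[u,v],cam,z)[:,:2];k=np.linalg.norm(P-AX,axis=1)<rad;P=P[k]
        if len(P)==0: out[n]=None;continue
        d=P.mean(0)-AX
        out[n]=(len(P),P.mean(0).round(4).tolist(),round(float(np.degrees(np.arctan2(d[1],d[0]))),1))
        if n=='blue': 
            w,V=np.linalg.eigh(np.cov(P.T)); out['bluedir']=round(float(np.degrees(np.arctan2(V[1,1],V[0,1]))),1)
    return out
E
python3 - <<'E'
from h import *
a=cv2.imread('pics/a.png');b=cv2.imread('pics/b.png')
print(wing(b),wing(a,'scene'))
cv2.imwrite('pics/c.png',np.hstack([cv2.resize(b[175:255,225:305],(400,400),interpolation=2),cv2.resize(a[190:270,255:335],(400,400),interpolation=2)]))
E
```

```text
{'red': (8, [0.6242, 0.0397], -45.1), 'blue': (43, [0.5881, 0.0703], 161.6), 'bluedir': 139.5} {'red': (7, [0.6283, 0.0404], -40.4), 'blue': (43, [0.5942, 0.0711], 122.3), 'bluedir': 138.7}
```

View pics/c.png

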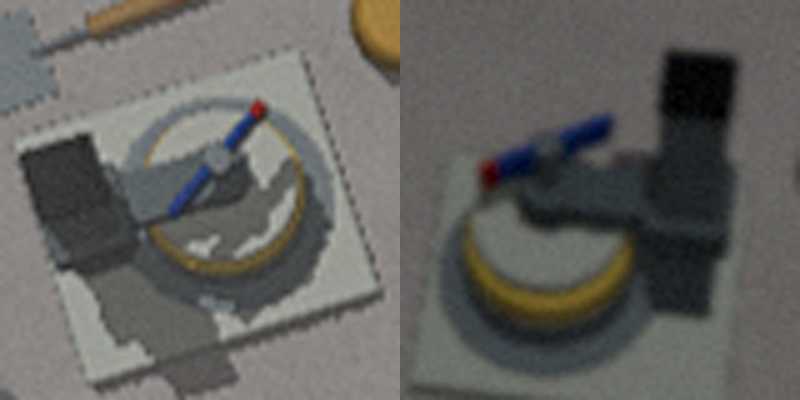

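Red wing is at azimuth about -42° and the column at about 105°. I'll raise, shut the gripper and cross over above the column's height.

play_rows([
  {"offset":[0,0,-40],"twist":0,"grip":0},
  {"offset":[0,0,-80],"twist":0,"grip":0},
  {"offset":[0,0,-120],"twist":0,"grip":0},
  {"offset":[-35,-24,-120],"twist":0,"grip":0},
  {"offset":[-69,-47,-120],"twist":0,"grip":0},
])

```text
time: 1.22
tool_pos: [0.196, 0.5481, 0.5295]
tool_rot: [0.001, 0.111, 0.994, 0.004]
contact_force: [0.6, 0.1, -0.6]
gripper_width: 0.297
```

play_rows([
  {"offset":[-34,-23,0],"twist":0,"grip":0},
  {"offset":[-68,-46,0],"twist":0,"grip":0},
  {"offset":[-102,-69,0],"twist":0,"grip":0},
  {"offset":[-136,-92,0],"twist":0,"grip":0},
  {"offset":[-170,-115,0],"twist":0,"grip":0},
])

```text
time: 1.63
tool_pos: [0.3373, 0.3961, 0.525]
tool_rot: [0.0, 0.112, 0.994, 0.0]
contact_force: [1.2, 0.5, 0.4]
gripper_width: -0.004
```

play_rows([
  {"offset":[-34,-23,0],"twist":0,"grip":0},
  {"offset":[-68,-46,0],"twist":0,"grip":0},
  {"offset":[-102,-69,0],"twist":0,"grip":0},
  {"offset":[-136,-92,0],"twist":0,"grip":0},
  {"offset":[-170,-115,0],"twist":0,"grip":0},
])

```text
time: 2.05
tool_pos: [0.4773, 0.2459, 0.5251]
tool_rot: [0.0, 0.113, 0.994, 0.0]
contact_force: [-0.0, 0.3, 0.5]
gripper_width: -0.0
```

play_rows([
  {"offset":[-34,-24,0],"twist":0,"grip":0},
  {"offset":[-68,-48,0],"twist":0,"grip":0},
  {"offset":[-102,-72,0],"twist":0,"grip":0},
  {"offset":[-136,-96,0],"twist":0,"grip":0},
  {"offset":[-170,-119,0],"twist":0,"grip":0},
])

```text
time: 2.47
tool_pos: [0.6165, 0.0917, 0.5249]
tool_rot: [0.0, 0.113, 0.994, 0.0]
contact_force: [0.5, 0.2, 0.5]
gripper_width: -0.001
```

play_rows([
  {"offset":[-20,-14,0],"twist":0,"grip":0},
  {"offset":[-20,-14,0],"twist":0,"grip":0},
  {"offset":[-20,-14,0],"twist":0,"grip":0},
])

```text
time: 2.72
tool_pos: [0.6325, 0.0744, 0.524]
tool_rot: [-0.001, 0.114, 0.994, 0.0]
contact_force: [0.3, -0.3, 0.6]
gripper_width: 0.004
```

Run:
```python
from h import *
s=manip.state();print(s['time'],s['tool_pos'],s['tool_rot'])
T=np.array(manip.get_calibration('wrist')['T']);print(T.round(3))
w=manip.grab_frame('wrist');cv2.imwrite('pics/w1.png',w)
print(loc('wing_centre','wrist'),loc('column_top','wrist'),loc('press','wrist'))
print(wing(w,'wrist'))
```

```text
2.7167 [0.63247901 0.07438421 0.52397968] [-7.33173949e-04  1.13721114e-01  9.93512437e-01  9.12666410e-05]
[[ 0.225  0.933  0.281  0.56 ]
 [ 0.974 -0.215 -0.066  0.09 ]
 [-0.001  0.288 -0.958  0.493]
 [ 0.     0.     0.     1.   ]]
[(0.6, [0.5979, 0.0641, 0.1824])] [(0.97, [0.5684, 0.1471, 0.2855])] [(0.56, [0.5945, 0.0606, 0.0036])]
{'red': (81, [0.624, 0.0398], -45.2), 'blue': (586, [0.5872, 0.071], 159.2), 'bluedir': 139.7}
```

View pics/w1.png

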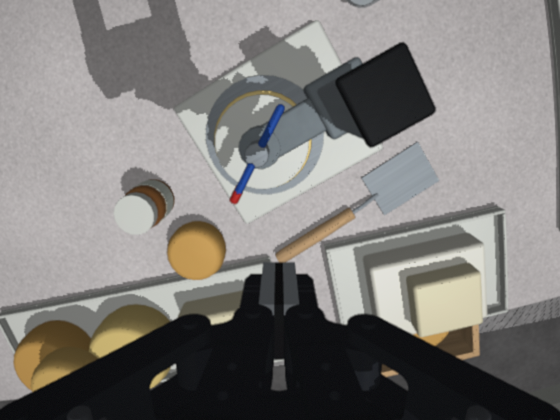

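The wrist view shows the wing from (275,110) to its red tip at (235,198), the column top at (385,95) and my fingertips at (280,265). Next I compute the tip length and the stroke offsets.

```bash
cat >> h.py <<'E'
AX=np.array([0.5945,0.067])
def plan(p0,azs,r=.040,rot=None):
    R=np.array(manip.state()['tool_rot']);from scipy.spatial.transform import Rotation as Ro
    M=Ro.from_quat(R[[1,2,3,0]]).as_matrix()
    p=np.array(p0,float);rs=np.broadcast_to(r,(len(azs),))
    for a,q in zip(azs,rs):
        t=AX+q*np.array([np.cos(np.radians(a)),np.sin(np.radians(a))])
        d=np.r_[t-p[:2],0]; print(a,t.round(4),(M.T@d*1000).round(1)[:2])
E
python3 - <<'E'
from h import *
s=manip.state();p=np.array(s['tool_pos'])
for z in(.365,.351,.338,.325):
    print(z,[pix2plane([[280,v]],'wrist',z)[0].round(3).tolist() for v in(262,268)])
plan(p[:2],[3]); 
t=AX+.04*np.array([np.cos(np.radians(3)),np.sin(np.radians(3))])
plan(t,range(-7,-168,-10))
E
```

```text
0.365 [[0.616, 0.08, 0.365], [0.619, 0.079, 0.365]]
0.351 [[0.622, 0.078, 0.351], [0.625, 0.078, 0.351]]
0.338 [[0.628, 0.077, 0.338], [0.631, 0.076, 0.338]]
0.325 [[0.634, 0.076, 0.325], [0.637, 0.075, 0.325]]
3 [0.6344 0.0691] [-4.9 -6.6]
-7 [0.6342 0.0621] [-1.3 -6.8]
-17 [0.6328 0.0553] [ -1.4 -13.8]
-27 [0.6301 0.0488] [ -0.3 -20.7]
-37 [0.6264 0.0429] [  2.  -27.3]
-47 [0.6218 0.0377] [  5.4 -33.4]
-57 [0.6163 0.0335] [  9.8 -38.8]
-67 [0.6101 0.0302] [ 15.1 -43.3]
-77 [0.6035 0.028 ] [ 21.  -46.9]
-87 [0.5966 0.0271] [ 27.6 -49.4]
-97 [0.5896 0.0273] [ 34.4 -50.7]
-107 [0.5828 0.0287] [ 41.4 -50.8]
-117 [0.5763 0.0314] [ 48.3 -49.7]
-127 [0.5704 0.0351] [ 54.8 -47.4]
-137 [0.5652 0.0397] [ 60.9 -44. ]
-147 [0.561  0.0452] [ 66.3 -39.6]
-157 [0.5577 0.0514] [ 70.9 -34.3]
-167 [0.5555 0.058 ] [ 74.5 -28.4]
```

Shut, the tips stand about 173 mm ahead of the TCP. I'll align and go down to TCP z ≈ 0.338 (tip at 0.165).

play_rows([
  {"offset":[-5,-7,30],"twist":0,"grip":0},
  {"offset":[-5,-7,70],"twist":0,"grip":0},
  {"offset":[-5,-7,100],"twist":0,"grip":0},
  {"offset":[-5,-7,120],"twist":0,"grip":0},
  {"offset":[-5,-7,130],"twist":0,"grip":0},
])

```text
time: 3.33
tool_pos: [0.6336, 0.0688, 0.3906]
tool_rot: [-0.003, 0.112, 0.994, -0.0]
contact_force: [0.0, 0.6, 1.1]
gripper_width: -0.004
```

play_rows([
  {"offset":[0,0,20],"twist":0,"grip":0},
  {"offset":[0,0,40],"twist":0,"grip":0},
  {"offset":[0,0,56],"twist":0,"grip":0},
  {"offset":[0,0,56],"twist":0,"grip":0},
])

```text
time: 3.67
tool_pos: [0.6339, 0.0685, 0.3357]
tool_rot: [-0.003, 0.112, 0.994, -0.0]
contact_force: [-0.6, 0.1, -1.0]
gripper_width: 0.002
```

Run:
```python
from h import *
s=manip.state();print(s['time'],s['tool_pos'],s['contact_force'])
for c in('wrist','top'):
  w=manip.grab_frame(c);cv2.imwrite('pics/%s2.png'%c,w);print(wing(w,c))
```

```text
3.6667 [0.63390854 0.06846314 0.33565697] [-0.62982815  0.12493165 -0.99448701]
{'red': (39, [0.6181, 0.0393], -49.6), 'blue': (4399, [0.5869, 0.0706], 155.0), 'bluedir': 139.4}
{'red': (112, [0.5785, 0.0598], -155.7), 'blue': (11, [0.6095, 0.0517], -45.6), 'bluedir': 142.0}
```

View pics/wrist2.png

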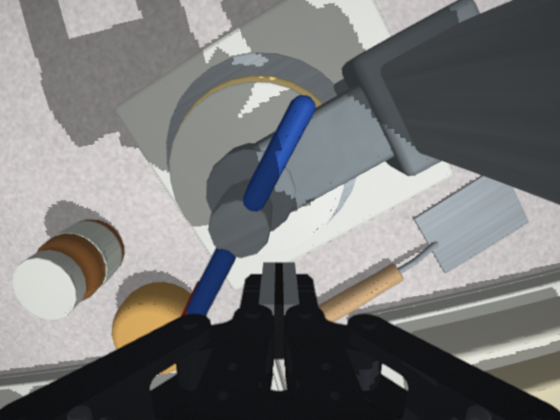

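The finger stands beside the red wing with a gap, and the column is clear. First stroke.

play_rows([
  {"offset":[-1,-7,0],"twist":0,"grip":0},
  {"offset":[-1,-14,0],"twist":0,"grip":0},
  {"offset":[0,-21,0],"twist":0,"grip":0},
  {"offset":[2,-27,0],"twist":0,"grip":0},
  {"offset":[5,-33,0],"twist":0,"grip":0},
])

```text
time: 4.18
tool_pos: [0.6228, 0.0357, 0.3396]
tool_rot: [0.001, 0.113, 0.994, 0.0]
contact_force: [-0.0, 1.2, 0.3]
gripper_width: 0.001
```

play_rows([
  {"offset":[5,-6,0],"twist":0,"grip":0},
  {"offset":[10,-10,0],"twist":0,"grip":0},
  {"offset":[16,-14,0],"twist":0,"grip":0},
  {"offset":[23,-16,0],"twist":0,"grip":0},
  {"offset":[29,-18,0],"twist":0,"grip":0},
])

```text
time: 4.6
tool_pos: [0.5898, 0.0254, 0.3387]
tool_rot: [0.0, 0.113, 0.994, -0.0]
contact_force: [1.4, -0.1, -0.6]
gripper_width: -0.001
```

Run:
```python
from h import *
s=manip.state();print(s['time'],s['tool_pos'],s['contact_force'])
for c in('wrist',):
  w=manip.grab_frame(c);cv2.imwrite('pics/%s3.png'%c,w);print(wing(w,c))
```

```text
4.6 [0.58975985 0.02537463 0.33873474] [ 1.36379576 -0.10760547 -0.58477136]
{'red': (1412, [0.5674, 0.0312], -127.1), 'blue': (5634, [0.5882, 0.065], -162.8), 'bluedir': 56.9}
```

View pics/wrist3.png

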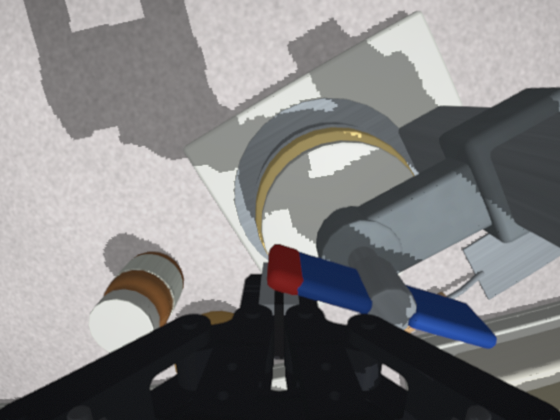

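The red wing now follows the finger (about 27° ahead, at -123°). The stop can't come before 6.7 rad of turning, so I can finish this stroke and do the next freely: end at -180°, lift over the wings, cross, and lower behind the plain wing.

play_rows([
  {"offset":[7,0,0],"twist":0,"grip":0},
  {"offset":[14,1,0],"twist":0,"grip":0},
  {"offset":[20,3,0],"twist":0,"grip":0},
  {"offset":[26,7,0],"twist":0,"grip":0},
  {"offset":[32,11,0],"twist":0,"grip":0},
])

```text
time: 5.07
tool_pos: [0.5612, 0.0439, 0.3387]
tool_rot: [-0.0, 0.113, 0.994, -0.0]
contact_force: [1.7, -0.4, -1.1]
gripper_width: -0.004
```

play_rows([
  {"offset":[5,5,0],"twist":0,"grip":0},
  {"offset":[8,11,0],"twist":0,"grip":0},
  {"offset":[10,18,0],"twist":0,"grip":0},
  {"offset":[11,20,0],"twist":0,"grip":0},
  {"offset":[11,20,0],"twist":0,"grip":0},
])

```text
time: 5.48
tool_pos: [0.5556, 0.0648, 0.3388]
tool_rot: [-0.0, 0.113, 0.994, -0.002]
contact_force: [-0.7, -8.9, 0.8]
gripper_width: -0.0
```

play_rows([
  {"offset":[0,0,-25],"twist":0,"grip":0},
  {"offset":[0,0,-50],"twist":0,"grip":0},
  {"offset":[0,0,-50],"twist":0,"grip":0},
])

```text
time: 5.73
tool_pos: [0.5565, 0.0653, 0.3925]
tool_rot: [0.003, 0.113, 0.994, 0.0]
contact_force: [1.0, -0.2, 2.0]
gripper_width: 0.004
```

Run:
```python
from h import *
s=manip.state();p=s['tool_pos'];print(s['time'],p,s['contact_force'])
w=manip.grab_frame('wrist');cv2.imwrite('pics/w4.png',w);print(wing(w,'wrist'))
plan(p[:2],[12,15,18,21])
```

```text
5.7333 [0.55652247 0.06529557 0.39250292] [ 0.98744077 -0.22611092  1.96236459]
{'red': (588, [0.5518, 0.081], 161.9), 'blue': (520, [0.595, 0.0611], -84.9), 'bluedir': 156.3}
12 [0.6336 0.0753] [-72.9  27. ]
15 [0.6331 0.0774] [-72.   28.9]
18 [0.6325 0.0794] [-70.9  30.7]
21 [0.6318 0.0813] [-69.8  32.5]
```

View pics/w4.png

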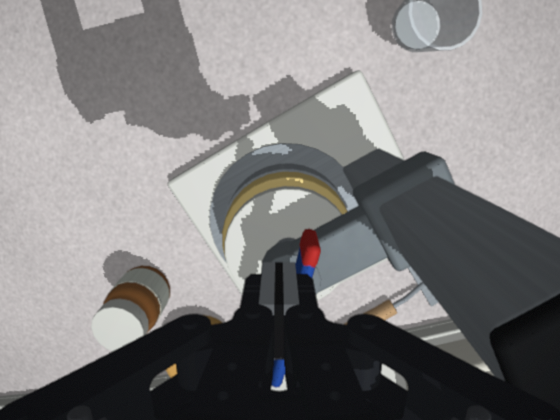

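Wing is at about -204°. The 8.9 N in -y at the end of that stroke is too much for the screw, so a knuckle probably grazed the column. I'll stop later strokes at -168°. Now I cross over to +20° and lower.

play_rows([
  {"offset":[-35,16,0],"twist":0,"grip":0},
  {"offset":[-70,32,0],"twist":0,"grip":0},
  {"offset":[-70,32,0],"twist":0,"grip":0},
  {"offset":[-70,32,28],"twist":0,"grip":0},
  {"offset":[-70,32,53],"twist":0,"grip":0},
])

```text
time: 6.2
tool_pos: [0.6318, 0.0819, 0.3349]
tool_rot: [0.001, 0.112, 0.994, 0.001]
contact_force: [0.0, -0.1, -1.5]
gripper_width: -0.003
```

Run:
```python
from h import *
s=manip.state();p=s['tool_pos'];print(s['time'],p,s['contact_force'])
w=manip.grab_frame('wrist');cv2.imwrite('pics/w5.png',w);print(wing(w,'wrist'))
plan(AX+.04*np.array([np.cos(np.radians(20)),np.sin(np.radians(20))]),range(10,-171,-10))
```

```text
6.2 [0.63176762 0.08185715 0.33488677] [ 0.01545734 -0.11565494 -1.47153378]
{'red': (1136, [0.5552, 0.0831], 157.8), 'blue': (3549, [0.5809, 0.0709], 164.1), 'bluedir': 154.2}
10 [0.6339 0.0739] [-3.3 -6.2]
0 [0.6345 0.067 ] [ -5.4 -12.8]
-10 [0.6339 0.0601] [ -6.4 -19.7]
-20 [0.6321 0.0533] [ -6.1 -26.7]
-30 [0.6291 0.047 ] [ -4.6 -33.5]
-40 [0.6251 0.0413] [ -2.  -39.9]
-50 [0.6202 0.0364] [  1.7 -45.9]
-60 [0.6145 0.0324] [  6.4 -51. ]
-70 [0.6082 0.0294] [ 11.9 -55.3]
-80 [0.6014 0.0276] [ 18.  -58.6]
-90 [0.5945 0.027 ] [ 24.7 -60.7]
-100 [0.5876 0.0276] [ 31.6 -61.7]
-110 [0.5808 0.0294] [ 38.5 -61.4]
-120 [0.5745 0.0324] [ 45.4 -60. ]
-130 [0.5688 0.0364] [ 51.8 -57.3]
-140 [0.5639 0.0413] [ 57.7 -53.6]
-150 [0.5599 0.047 ] [ 62.9 -48.9]
-160 [0.5569 0.0533] [ 67.2 -43.4]
-170 [0.5551 0.0601] [ 70.4 -37.3]
```

View pics/w5.png

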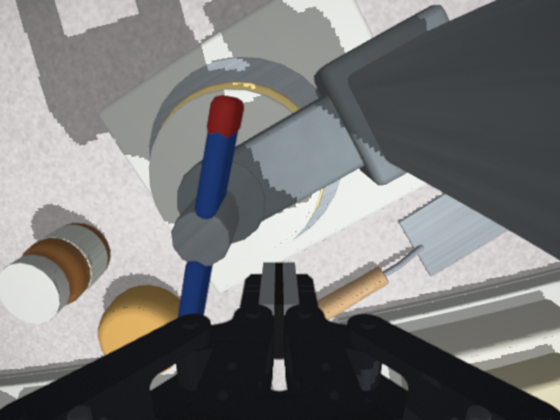

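The finger is down behind the plain wing, with the red tip on the far side at (225,115). Second stroke.

play_rows([
  {"offset":[-3,-6,0],"twist":0,"grip":0},
  {"offset":[-5,-13,0],"twist":0,"grip":0},
  {"offset":[-6,-20,0],"twist":0,"grip":0},
  {"offset":[-6,-27,0],"twist":0,"grip":0},
  {"offset":[-5,-34,0],"twist":0,"grip":0},
])

```text
time: 6.67
tool_pos: [0.6286, 0.0457, 0.3378]
tool_rot: [0.002, 0.113, 0.994, 0.0]
contact_force: [0.5, 1.1, 0.0]
gripper_width: 0.0
```

play_rows([
  {"offset":[3,-6,0],"twist":0,"grip":0},
  {"offset":[6,-12,0],"twist":0,"grip":0},
  {"offset":[11,-18,0],"twist":0,"grip":0},
  {"offset":[16,-22,0],"twist":0,"grip":0},
  {"offset":[23,-25,0],"twist":0,"grip":0},
])

```text
time: 7.08
tool_pos: [0.5997, 0.0268, 0.3359]
tool_rot: [0.0, 0.113, 0.994, -0.0]
contact_force: [-0.0, 0.3, 0.1]
gripper_width: 0.001
```

play_rows([
  {"offset":[7,-2,0],"twist":0,"grip":0},
  {"offset":[14,-3,0],"twist":0,"grip":0},
  {"offset":[20,-3,0],"twist":0,"grip":0},
  {"offset":[27,-1,0],"twist":0,"grip":0},
  {"offset":[34,1,0],"twist":0,"grip":0},
])

```text
time: 7.5
tool_pos: [0.5666, 0.0362, 0.3357]
tool_rot: [-0.0, 0.113, 0.994, -0.0]
contact_force: [0.9, -1.5, 0.2]
gripper_width: 0.002
```

play_rows([
  {"offset":[6,4,0],"twist":0,"grip":0},
  {"offset":[11,8,0],"twist":0,"grip":0},
  {"offset":[15,14,0],"twist":0,"grip":0},
  {"offset":[18,19,0],"twist":0,"grip":0},
])

```text
time: 7.83
tool_pos: [0.5536, 0.0593, 0.3356]
tool_rot: [-0.0, 0.112, 0.994, -0.0]
contact_force: [0.9, -1.2, 0.1]
gripper_width: 0.002
```

play_rows([
  {"offset":[0,0,0],"twist":0,"grip":0},
])

```text
time: 7.92
tool_pos: [0.5536, 0.0597, 0.3356]
tool_rot: [-0.0, 0.112, 0.994, 0.0]
contact_force: [-0.3, -1.2, -0.0]
gripper_width: 0.003
```

play_rows([
  {"offset":[0,0,-25],"twist":0,"grip":0},
  {"offset":[0,0,-52],"twist":0,"grip":0},
  {"offset":[0,0,-52],"twist":0,"grip":0},
])

```text
time: 8.17
tool_pos: [0.5553, 0.0588, 0.3938]
tool_rot: [0.004, 0.112, 0.994, 0.001]
contact_force: [0.5, 0.6, 1.7]
gripper_width: -0.002
```

Run:
```python
from h import *
s=manip.state();p=s['tool_pos'];print(s['time'],p,s['contact_force'])
w=manip.grab_frame('wrist');cv2.imwrite('pics/w6.png',w);print(wing(w,'wrist'))
manip.grab_frame('top');print(loc('wing_centre','wrist'),loc('wing_centre','top'))
plan(p[:2],[20,25])
```

```text
8.1667 [0.55532898 0.05883753 0.39377399] [0.54587673 0.58783322 1.70516632]
{'red': None, 'blue': (837, [0.5533, 0.0734], 171.2), 'bluedir': 166.9}
[] []
20 [0.6321 0.0807] [-69.9  38.5]
25 [0.6308 0.0839] [-67.9  41.3]
```

The wing is now at about -193°, with 5.8 rad turned. I'll cross again and start stroke 3, with smaller steps once the stop becomes possible.

play_rows([
  {"offset":[-34,21,0],"twist":0,"grip":0},
  {"offset":[-67,42,0],"twist":0,"grip":0},
  {"offset":[-67,42,0],"twist":0,"grip":0},
  {"offset":[-67,42,30],"twist":0,"grip":0},
  {"offset":[-67,42,56],"twist":0,"grip":0},
])

```text
time: 8.78
tool_pos: [0.6294, 0.0847, 0.3304]
tool_rot: [0.0, 0.112, 0.994, 0.0]
contact_force: [-0.7, -0.4, -0.6]
gripper_width: 0.001
```

Run:
```python
from h import *
s=manip.state();p=s['tool_pos'];print(s['time'],p,s['contact_force'])
w=manip.grab_frame('wrist');cv2.imwrite('pics/w7.png',w);print(wing(w,'wrist',.197));print(loc('wing_centre','wrist'))
plan(AX+.04*np.array([np.cos(np.radians(27)),np.sin(np.radians(27))]),[17,7,-3,-13,-23])
```

```text
8.7833 [0.62939991 0.08469337 0.33037813] [-0.74809857 -0.44613776 -0.61524213]
{'red': (40, [0.6084, 0.0668], -0.7), 'blue': (4925, [0.572, 0.0738], 163.2), 'bluedir': 162.4}
[(0.96, [0.5931, 0.0618, 0.1712])]
17 [0.6328 0.0787] [-4.  -5.7]
7 [0.6342 0.0719] [ -6.9 -12. ]
-3 [0.6344 0.0649] [ -8.7 -18.8]
-13 [0.6335 0.058 ] [ -9.3 -25.7]
-23 [0.6313 0.0514] [ -8.7 -32.7]
```

View pics/w7.png

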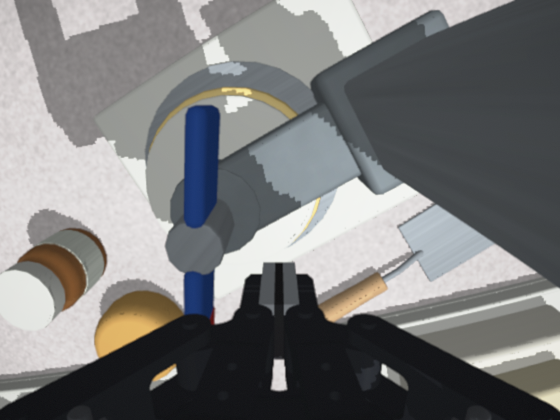

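play_rows([
  {"offset":[-4,-6,-2],"twist":0,"grip":0},
  {"offset":[-7,-12,-4],"twist":0,"grip":0},
  {"offset":[-9,-19,-4],"twist":0,"grip":0},
  {"offset":[-9,-26,-4],"twist":0,"grip":0},
  {"offset":[-9,-33,-4],"twist":0,"grip":0},
])

```text
time: 9.3
tool_pos: [0.6304, 0.0494, 0.3376]
tool_rot: [0.001, 0.113, 0.994, 0.0]
contact_force: [0.6, 1.5, 0.5]
gripper_width: 0.002
```

play_rows([
  {"offset":[1,-5,0],"twist":0,"grip":0},
  {"offset":[4,-11,0],"twist":0,"grip":0},
  {"offset":[8,-17,0],"twist":0,"grip":0},
])

```text
time: 9.55
tool_pos: [0.6182, 0.0348, 0.336]
tool_rot: [0.0, 0.113, 0.994, 0.0]
contact_force: [1.4, -0.0, -0.8]
gripper_width: -0.0
```

play_rows([
  {"offset":[5,-5,0],"twist":0,"grip":0},
  {"offset":[10,-9,0],"twist":0,"grip":0},
  {"offset":[16,-13,0],"twist":0,"grip":0},
])

```text
time: 9.8
tool_pos: [0.5994, 0.0261, 0.3357]
tool_rot: [0.0, 0.113, 0.994, -0.0]
contact_force: [1.4, 0.7, 0.9]
gripper_width: 0.003
```

play_rows([
  {"offset":[7,-2,0],"twist":0,"grip":0},
  {"offset":[14,-3,0],"twist":0,"grip":0},
  {"offset":[20,-3,0],"twist":0,"grip":0},
])

```text
time: 10.05
tool_pos: [0.579, 0.0279, 0.3358]
tool_rot: [0.0, 0.113, 0.994, -0.0]
contact_force: [2.0, -0.5, -0.5]
gripper_width: -0.001
```

play_rows([
  {"offset":[7,1,0],"twist":0,"grip":0},
  {"offset":[13,4,0],"twist":0,"grip":0},
  {"offset":[19,8,0],"twist":0,"grip":0},
])

```text
time: 10.3
tool_pos: [0.5627, 0.0402, 0.3358]
tool_rot: [0.001, 0.113, 0.994, -0.001]
contact_force: [3.6, -3.3, 0.3]
gripper_width: 0.002
```

Opposing force is rising (4.9 N). I'll hold and look before pushing on.

play_rows([
  {"offset":[0,0,0],"twist":0,"grip":0},
])

```text
time: 10.38
tool_pos: [0.5625, 0.0406, 0.336]
tool_rot: [0.0, 0.112, 0.994, -0.001]
contact_force: [1.8, -2.4, 0.4]
gripper_width: 0.0
```

Run:
```python
from h import *
s=manip.state();p=s['tool_pos'];print(s['time'],p,s['contact_force'])
w=manip.grab_frame('wrist');cv2.imwrite('pics/w8.png',w);print(wing(w,'wrist',.185))
a=manip.grab_frame('scene');cv2.imwrite('pics/s8.png',a)
print(manip.state()['contact_force'],loc('wing_centre','wrist'))
d=np.array(p[:2])-AX;print(np.degrees(np.arctan2(d[1],d[0])),np.linalg.norm(d))
```

```text
10.3833 [0.56254385 0.04055967 0.33595917] [ 1.84294761 -2.43157166  0.42770571]
{'red': (1106, [0.5528, 0.0567], -166.1), 'blue': (472, [0.5682, 0.0595], -164.1), 'bluedir': -159.0}
[ 0.09443861 -3.24210728  1.76629424] []
-140.39584692816035 0.04147633940806242
```

View pics/w8.png

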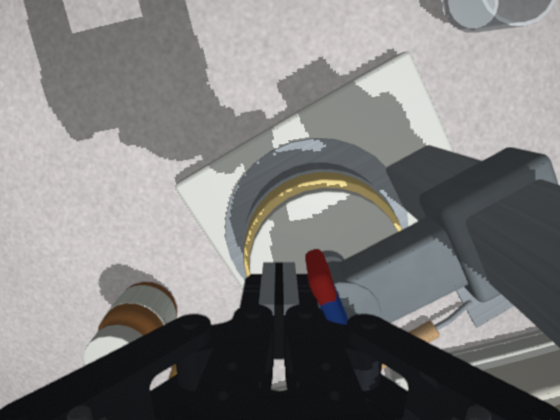

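Sustained force of about 3 N: this may be the stop. A further small push of 12° will tell, since at the stop the spring would add about 6 N.

play_rows([
  {"offset":[3,2,0],"twist":0,"grip":0},
  {"offset":[6,5,0],"twist":0,"grip":0},
  {"offset":[6,5,0],"twist":0,"grip":0},
])

```text
time: 10.78
tool_pos: [0.5591, 0.0457, 0.3363]
tool_rot: [0.002, 0.113, 0.994, -0.001]
contact_force: [4.4, -6.7, -1.4]
gripper_width: 0.002
```

play_rows([
  {"offset":[0,0,0],"twist":0,"grip":0},
])

```text
time: 10.87
tool_pos: [0.5592, 0.0455, 0.3363]
tool_rot: [0.002, 0.113, 0.994, -0.001]
contact_force: [5.4, -7.3, -0.5]
gripper_width: 0.002
```

Force grew to 9 N, matching the wing spring against the stop; the same arc was free in earlier strokes. I'll back off along the arc, lift and check.

play_rows([
  {"offset":[-4,-3,0],"twist":0,"grip":0},
  {"offset":[-8,-7,0],"twist":0,"grip":0},
  {"offset":[-14,-12,0],"twist":0,"grip":0},
  {"offset":[-14,-20,0],"twist":0,"grip":0},
  {"offset":[-14,-28,0],"twist":0,"grip":0},
])

```text
time: 11.28
tool_pos: [0.5658, 0.0155, 0.3354]
tool_rot: [-0.0, 0.112, 0.994, 0.0]
contact_force: [-0.0, 0.0, -0.4]
gripper_width: -0.005
```

play_rows([
  {"offset":[0,-10,-40],"twist":0,"grip":0},
  {"offset":[0,-20,-80],"twist":0,"grip":0},
  {"offset":[0,-20,-120],"twist":0,"grip":0},
  {"offset":[0,-20,-150],"twist":0,"grip":0},
  {"offset":[0,-20,-150],"twist":0,"grip":0},
])

```text
time: 11.7
tool_pos: [0.5615, -0.0043, 0.495]
tool_rot: [0.007, 0.113, 0.994, 0.0]
contact_force: [0.2, 0.6, 1.3]
gripper_width: -0.003
```

Run:
```python
from h import *
s=manip.state();p=s['tool_pos'];print(s['time'],p,s['contact_force'])
w=manip.grab_frame('wrist');cv2.imwrite('pics/w9.png',w);print(wing(w,'wrist',.185),loc('wing_centre','wrist'))
a=manip.grab_frame('scene');t=manip.grab_frame('top');print(wing(a,'scene',.185),wing(t,'top',.185))
print(loc('wing_centre','scene',n=2))
cv2.imwrite('pics/c9.png',np.hstack([cv2.resize(w,(400,300)),cv2.resize(a[190:270,255:335],(400,300),interpolation=2)]))
for q in('honey_jar','small_cheese','tasting_cup','spatula','cheese_block','cheese_ball','brush'):print(q,loc(q,'top',n=1))
```

```text
11.7 [ 0.56151363 -0.00427293  0.49504887] [0.17442377 0.64136489 1.29261805]
{'red': (190, [0.5529, 0.051], -158.9), 'blue': (608, [0.5945, 0.0638], -89.6), 'bluedir': -162.9} [(0.81, [0.5971, 0.0642, 0.1705])]
{'red': (2, [0.5576, 0.0529], -159.0), 'blue': (43, [0.611, 0.0697], 9.5), 'bluedir': -162.8} {'red': (20, [0.5888, 0.06], -129.1), 'blue': (5, [0.6246, 0.0754], 15.6), 'bluedir': -167.3}
[(0.47, [0.5999, 0.0667, 0.1764])]
honey_jar [(0.4, [0.6447, -0.1081, 0.0042])]
small_cheese [(0.73, [0.5686, 0.1513, 0.287])]
tasting_cup [(0.49, [0.4447, 0.2224, 0.001])]
spatula [(0.92, [0.7201, 0.1593, -0.0014])]
cheese_block [(0.64, [0.3249, -0.4964, 0.0014])]
cheese_ball [(0.82, [0.4327, 0.4621, 0.0012])]
brush []
```

View pics/c9.png

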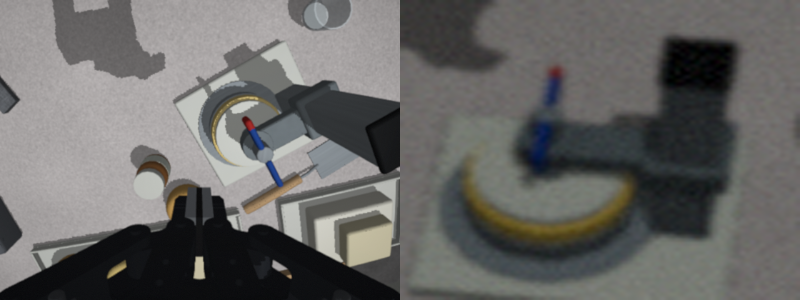

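The wing sprang back to about -162° and stays there, the plate sits on the cheese, and nothing touches the robot. Handing in.

```bash
python3 -c "
from plant import manip
print(manip.job_done(), manip.state()['time'])"
```

```text
the job is handed in; nothing more can be done
the job is handed in; nothing more can be done
```

I wound the screw clockwise to its stop with three strokes of the shut fingertips, about 8.4 rad in all. I drew clear and handed the job in about 12 s into the 64 s allowed. The hand-in gave no verdict.

**Stop reached:**
- A further 12° push raised the force from about 3 N to 9 N, as the wing spring would do against the stop.
- When I backed off, the wing came back to about -162° azimuth, as seen by the wrist and scene cameras. The top camera, partly blocked by the arm, read about -167°.
- The wings ended about 10–15 mm lower than at the start; 8.4 rad of turning should sink them 10.7 mm.

**Bystanders:** The networks put the jar, cup, spatula, cheese block and cheese ball within 4 mm of where they started. Two were not confirmed by measurement:
- **Small cheese:** the network reported the column top instead, though the last wrist picture shows the cheese at the jar, partly behind the fingers.
- **Brush:** the network found nothing. The arm never worked near it.

**Unexpected force:** At the end of the first stroke the tool felt 8.9 N, probably a gripper knuckle grazing the column. That is well below the 40 N limit, and I stopped later strokes sooner to avoid it.

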